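# Open the pantry safe with its override key and hold it turned

### The arm

A 6-joint arm with a two-finger parallel gripper is mounted at the origin on the work surface. World frame = base frame: x ahead of the robot, y to its left, z up, the work surface at z = 0. Lengths are in m, angles in rad, forces in N, time in s.
With the tool pointing down it reaches from about 0.35 to 0.775 m from the base axis. Payload 5.5 kg.
Tool frame: the origin (TCP) lies where the fingers leave the gripper's body, on its centre line; the fingertips stand env.tip_reach ahead of it and the grasp point (between the pads) lies 54 mm ahead of it (env.tip_reach is the distance from the TCP to the fingertips, in m); z points along the fingers, y is the line along which they close (so a half turn about z gives the same grasp; the last joint's range is limited). The gripper opens to 85 mm and grips with 20 to 120 N. Pads are 22 mm wide; open, the fingers measure 114 mm over their backs; the gripper's body (76 mm by 85 mm) begins 54 mm behind the grasp point. The pads swing forward as they close: fully open they stand 13 mm farther back than shut.
Start: joints at [-1.355, 0.313, 0.046, 1.304, 0, 1.431], TCP at [0.2, -0.539, 0.304] pointing down, gripper open.
Joint ranges: [-2.76, 2.76], [-0.86, 1.69], [-1.03, 1.26], [-2.2, 2.34], [-1.47, 1.5], [-3.14, 3.14]. Speed limits (rad/s): [2.57, 2.57, 3.14, 3.14, 3.14, 3.14].

### API

Orientations are given as a unit quaternion [w, x, y, z].
In Python, from workcell import status, optics, hand_in, env gives the robot as it stands.
- The arm moves only by the shell command python3 -m handwheel 'ROWS' [FORCE]. ROWS is a JSON object whose one key "deltas" holds a list of rows, each a list of 5 numbers: the opening, from -1 (shut) to 1 (fully open), then the shift along the tool's x, y, z in units of 40 mm (1.0 is 40 mm), then the turn about the tool's z in units of 10 degrees (1.0 is 10 degrees). In form: {"deltas": [[jaw, x, y, z, roll], ...]}. A call has 1 to 20 rows; each row shifts and turns the commanded pose from where the row before left it, along the tool's axes as they then stand; what a row does not reach is not made up. A row lasts 1/8 s, in which the tool goes at most 62.5 mm and 10.7 degrees, less where a joint would pass 70% of its speed; a pose out of reach is approached as far as the arm can. A call is refused whole if a number of a shift passes 1 or a number of a turn 1, either way. A call with a gripper value outside its range is refused whole. The fingers move at their own pace and stop on an object; FORCE is the grip in N (left out, the last holds). Time passes only in rows, so rows that do not move let the fingers close. It gives the time, the measured TCP pose, the force, the opening and the grip force at its end, in the units of the state.
- status.get_state(): the state, without advancing time (a new reading comes with each control period).
- optics.read_camera(name): name is "scene" or "top" or "wrist"; returns a dict with "frame" (384x512x3 uint8, red, green, blue), "depth" (384x512 float32, m along the optical axis (not along the pixel's ray), 0 where there is no reading), "vfov" (degrees; the focal length in pixels is half the picture's height over the tangent of half this angle, whatever the lens; pixels are square), "cx", "cy" (the principal point, pixels), "origin" and "attitude" of the camera in the world. Camera axes: x right, y down, z forward; pixel columns grow to the right and rows downward; lengths in m; the calibration is good to about 2 mm. A picture is of the moment at which its call begins.
- hand_in(): hands the job in; it is judged then, once.
The state is a dict: "clock": time; "joint_pos": joint angles; "qvel": joint speeds; "tau": joint torques, N m; "tcp_pos": TCP position; "orientation": TCP orientation; "wrist_force": force on the tool from outside, world axes, zero at the start; "ft_torque": the same for the moment, N m; "finger_gap": finger opening in m; "grip_force": force on a finger pad.
Only numpy, scipy, OpenCV 4.12 (cv2) and the standard library are available. Lean on these libraries where they do the work, as an engineer would, in place of code of your own. Each camera call takes 0.05 s, during which the arm holds its last target. There are 200 camera calls.

### The job

The safe's keypad is dead, so open it with the override key: slide the keyhole cover fully open towards the keypad, take the safe key (the longest one, with two bits and a square black bow) from the wooden rack, and put it into the keyhole until its collar sits on the plate, wiggling it gently past the sticky pins rather than forcing it. Then turn it clockwise a quarter turn to its stop, against the spring, and finish while still gripping it there, held turned, so that I can work the knob and lift the lid. Leave the other keys and everything else where they stand.

Things in the scene. Friction and masses are not known exactly. Their poses are not given: they have to be found in the camera images.
- safe_key: the override key, loose, 40 g, 71 mm long, hanging blade down in one of the rack's three slots. Origin: centre of its tip; z up the shank. Two flat bits at the tip, 10 mm high, together 18 mm wide along y, 4 mm thick along x, lower corners rounded 4 mm; round shank 5.5 mm; collar 16 mm across at z = 27 to 30 mm; neck 6.4 mm. A half turn about z leaves its shape the same
- key_bow (a point): centre of the safe key's square black plastic bow, 56 mm above the key's tip (29 mm above the underside of the collar), axes as the key's. The bow is 30 mm wide along y, 30 mm high and 12 mm thick along x: grip it across x. The other two keys are shorter, with a round or a small steel bow
- key_rack: fixed pine rack, 224 mm along y, 70 mm deep. Origin: centre of its underside on the table. Keys hang by their collars or shoulders on its top board, 70 mm up, in slots 60 mm apart along y; each slot is 21 mm long along y, 7 mm wide and right through. Lift a key straight up at least 35 mm to free it
- house_key: another key in the rack, 58 mm long with a round black bow 26 mm across; origin at its tip; leave it
- padlock_key: another key in the rack, 41 mm long with a small steel bow; origin at its tip; leave it
- keyhole (a point): centre of the mouth of the keyhole in the lock plate on the lid of the fixed grey safe, 126 mm above the table. Axes: x to the hinges at the safe's back, y to its keypad, z up. Slot 20 mm along y, 6.4 mm along x, mouth chamfered 2 mm. Fully in, the collar rests on the plate and the key's tip is 27 mm below the mouth. Rails 5 mm high run 26 mm either side in x; a knob 22 mm high is 88 mm away at -y
- pins (a point): point on the keyhole's axis 10 mm below the mouth, level with two sticky spring pins that stand in from the two ends of the slot (along y). The key's tip meets them 8 to 9 mm down and has pushed them aside by 14 mm; the core is entered at 16 mm. A straight push sticks here even at 30 N; twisting the key to and fro by 0.1 rad about its axis while pressing with 4 to 12 N works it through
- cover (a joint): position of the dark cover plate over the keyhole, which slides along the keyhole point's +y, m: 0 to 0.008 at the start (shut), 0.058 at the stop (fully open). Friction about 2 N; it stays where it is left
- cover_grip (a point): middle of the top of the cover's grip rib. The rib is 10 mm thick along y, 32 mm long along x, 14 mm high; its top is 17.5 mm above the lock plate; the cover plate is 47 by 44 mm, its top 3.5 mm above the lock plate. With the cover fully open the rib is 58 mm from the keyhole
- core (a joint): angle of the lock's core, rad: 0 at rest, grows clockwise seen from above, stop at 1.571 (a quarter turn). A spring turns it back, about 0.02 N m at 0 and 0.1 N m at the stop. The key turns only when fully in; it has about 0.13 rad of play in the core each way
- food_tin: a tin 72 mm across and 55 mm high standing at the back of the safe's lid; origin at its underside; leave it
- jam_jar: glass jar 68 mm across and 85 mm high behind the rack; origin at its underside; leave it
- batteries: pack of four AA cells, 58 by 48 by 14 mm, lying in front of the safe; origin at its underside; leave it
- teapot: white teapot 125 mm high on the left; origin at its underside; leave it
- kettle: electric kettle 198 mm high on the left; origin at its underside; leave it
- jug_bottle: white plastic bottle 200 mm high on the right; origin at its underside; leave it
- safe: the fixed grey steel safe: 350 mm along y, 250 mm deep along x, lid top 120 mm above the table. Origin: centre of its underside. Its keypad, knob and lock plate are on the front (-x) part of the lid; the keyhole is at (-70, -50, 126) mm

How it is judged:
By the outcome, as a careful person would: the job done as asked, in the order asked, and still so for the second after the job is handed in, while the arm keeps its last pose, push and grip.
It also fails if it takes over 61 s, if anything falls off the work surface, if the arm or the gripper's body presses on something with over 40 N, if the wrist force passes 120 N, or if a joint passes its speed limit or range.

## Working session

There is one attempt and no reset: what is moved stays moved. The work goes in short steps, Python scripts to look and compute and a shell command to move; the robot and the scene stay as the last step left them, time stands still between calls to the robot, and variables do not carry over. Pictures are saved under pics/ and viewed, at most 10 in all, crops included, and the job is handed in when it is done.

```bash
ls; mkdir -p pics
cat > h.py <<'E'
import numpy as np, cv2
from workcell import status, optics, env
from scipy.spatial.transform import Rotation as R
def Rm(a):
    a=np.array(a,float)
    return a if a.shape==(3,3) else R.from_quat(np.r_[a[1:],a[0]]).as_matrix()
def shot(n,f=None):
    c=optics.read_camera(n); np.save(f'pics/{n}.npy',c,allow_pickle=True)
    if f: cv2.imwrite(f'pics/{f}.png',c['frame'][...,::-1])
    return c
def load(n): return np.load(f'pics/{n}.npy',allow_pickle=True).item()
def world(c):
    h,w=c['depth'].shape; f=h/2/np.tan(np.radians(c['vfov']/2))
    u,v=np.meshgrid(np.arange(w),np.arange(h)); d=c['depth']
    p=np.stack([(u-c['cx'])/f*d,(v-c['cy'])/f*d,d],-1)
    return p@Rm(c['attitude']).T+np.array(c['origin'])
E
python3 - <<'E'
from h import *
a=shot('scene','s1');b=shot('top','t1')
for c in(a,b):print(c['vfov'],c['cx'],c['cy'],c['origin'],c['attitude'])
cv2.imwrite('pics/both.png',cv2.resize(np.vstack([a['frame'],b['frame']]),None,fx=.78,fy=.78)[...,::-1])
print(status.get_state(),env.tip_reach)
E
```

```text
pics
44.3952486666793 250.91785173580797 192.30221264254143 [1.39144412 0.86895159 1.09821639] [-0.1679138   0.3266436   0.84053089 -0.39826718]
43.41788402357186 251.6321000764153 197.02798792849362 [0.42543211 0.00887238 1.66481546] [ 0.03036323 -0.70047421  0.71254977 -0.0262063 ]
{'clock': 0.1, 'joint_pos': array([-1.35457600e+00,  3.13963620e-01,  4.50927918e-02,  1.30359151e+00,
       -1.56102845e-05,  1.43122670e+00]), 'qvel': array([ 0.0017184 , -0.00233022,  0.00259674, -0.00073676, -0.00108297,
        0.00013446]), 'tau': array([ 3.01130349e-03, -4.81722844e+01,  2.99246550e+01,  1.26693147e-02,
       -2.20142651e-04, -1.05336326e-06]), 'tcp_pos': array([ 0.20022234, -0.53865968,  0.30307622]), 'orientation': array([-8.32097451e-04,  9.84218032e-01,  1.76958107e-01, -3.97169258e-05]), 'wrist_force': array([-0.38192734,  0.24469803, -0.24619879]), 'ft_torque': array([-0.02982434, -0.00695864,  0.01347932]), 'grip_force': 0.0, 'finger_gap': 0.0856136914668756} 0.0726
```

View pics/t1.png

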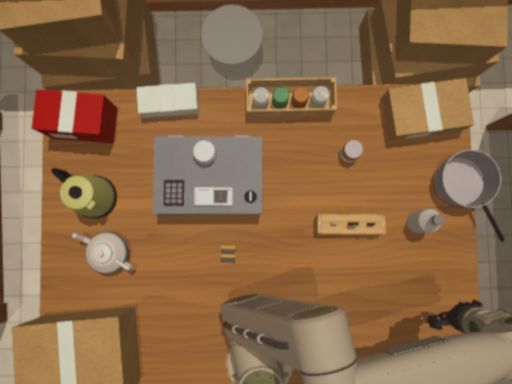

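View pics/s1.png

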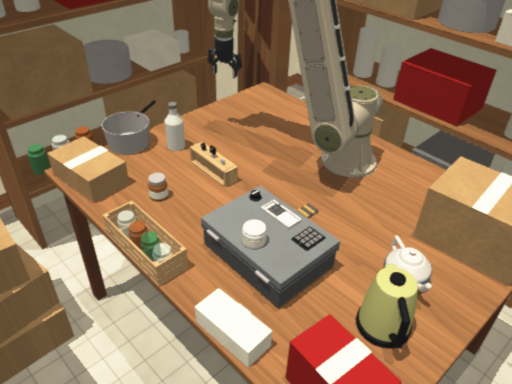

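The top view shows the safe at u 153–263, v 137–214, with its lock plate near (213,196). The rack is at u 317–385, v 214–236. The scene view agrees. Next I'll enlarge both and measure.

Run:
```python
from h import *
b=load('top');a=load('scene');f=b['frame']
A=cv2.resize(f[170:225,150:270],None,fx=6,fy=6,interpolation=cv2.INTER_CUBIC)
B=cv2.resize(f[208:243,300:400],None,fx=7.2,fy=7.2,interpolation=cv2.INTER_CUBIC)
cv2.imwrite('pics/c1.png',np.vstack([A,B])[...,::-1])
P=world(b)
for n,(u0,u1,v0,v1,z0,z1) in dict(safe=(145,270,130,220,.112,.13),rack=(310,392,208,242,.06,.08),bows=(310,392,208,242,.085,.14),rib=(190,235,185,207,.138,.15)).items():
    p=P[v0:v1,u0:u1]; m=(p[...,2]>z0)&(p[...,2]<z1); q=p[m]
    if len(q)<3: print(n,len(q)); continue
    vs,us=np.nonzero(m)
    r=cv2.minAreaRect((q[:,:2]*1000).astype(np.float32)); print(n,len(q),q.mean(0),np.median(q[:,2]),r)
    if len(q)<120: print(np.c_[us+u0,vs+v0,(q*1000).round()].astype(int).tolist())
```

```text
safe 7338 [0.62275615 0.15903487 0.12056256] 0.12035711178921427 ((623.4207153320312, 160.08836364746094), (349.42694091796875, 251.44921875), 88.937255859375)
rack 1162 [ 0.45775855 -0.30619024  0.06983273] 0.06979144129971726 ((458.56488037109375, -309.4913024902344), (225.63519287109375, 59.6594123840332), 88.9452133178711)
bows 76 [ 0.45836824 -0.31767584  0.10365639] 0.10415332410091704 ((459.02093505859375, -309.8868103027344), (138.36180114746094, 9.825850486755371), 88.99214935302734)
[[350, 222, 464, -298, 111], [351, 222, 464, -301, 112], [352, 222, 464, -304, 110], [353, 222, 464, -306, 118], [354, 222, 464, -311, 112], [355, 222, 464, -314, 110], [356, 222, 464, -316, 115], [357, 222, 464, -320, 113], [331, 223, 463, -241, 86], [332, 223, 462, -244, 87], [333, 223, 462, -247, 89], [334, 223, 462, -250, 89], [335, 223, 462, -253, 89], [348, 223, 461, -295, 92], [349, 223, 461, -294, 114], [350, 223, 461, -296, 118], [351, 223, 461, -299, 120], [352, 223, 461, -304, 112], [353, 223, 461, -306, 115], [354, 223, 461, -312, 105], [355, 223, 461, -313, 114], [356, 223, 461, -31
[... 1903 characters left out ...]
[221, 194, 559, 113, 147], [219, 195, 555, 120, 149], [220, 195, 556, 117, 143], [221, 195, 556, 114, 139], [219, 196, 552, 120, 145], [220, 196, 553, 117, 142], [221, 196, 552, 114, 146], [219, 197, 550, 120, 139], [220, 197, 549, 117, 142], [219, 198, 546, 120, 144], [220, 198, 546, 117, 144], [221, 198, 546, 114, 140], [219, 199, 543, 120, 143], [220, 199, 543, 117, 144], [221, 199, 543, 114, 147], [219, 200, 540, 120, 144], [220, 200, 540, 117, 147], [221, 200, 540, 114, 145], [231, 200, 539, 82, 140], [219, 201, 537, 121, 140], [220, 201, 537, 117, 140], [221, 201, 537, 114, 141], [212, 204, 528, 143, 139], [215, 204, 528, 133, 138], [225, 204, 527, 102, 138], [207, 205, 525, 159, 138]]
```

View pics/c1.png

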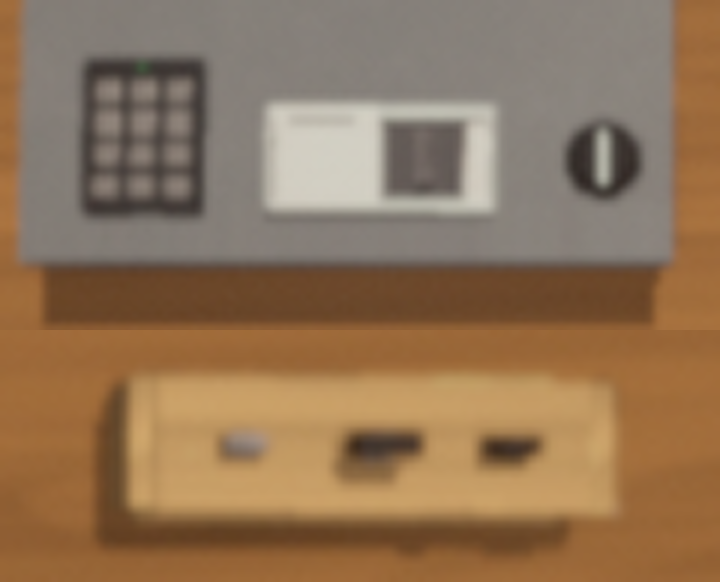

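```bash
cat >> h.py <<'E'
def go(x,y,z,angx=None):
    s=status.get_state(); M=Rm(s['orientation']); t=s['tcp_pos']
    a=np.degrees(np.arctan2(M[1,0],M[0,0]))
    print('t',round(s['clock'],2),'tcp',t.round(4),'angx',round(a,2),'zdir',M[:,2].round(3),'F',s['wrist_force'].round(1),'gap',round(s['finger_gap'],4),'j',s['joint_pos'].round(2))
    if angx is not None:
        d=(angx-a+180)%360-180; print('roll units',round(-d/10,3)); 
    print('tool units now',(M.T@(np.array([x,y,z])-t)/.04).round(3))
E
python3 -m handwheel '{"deltas":[[-1,0,0,0,-1],[-1,0,0,0,-1],[-1,0,0,0,-1],[-1,0,0,0,-1],[-1,0,0,0,-1],[-1,0,0,0,-1],[-1,0,0,0,-1],[-1,0,0,0,-1],[-1,0,0,0,-1],[-1,0,0,0,-1],[-1,0,0,0,-1],[-1,0,0,0,-1],[-1,0,0,0,-1],[-1,0,0,0,-1],[-1,0,0,0,-1],[-1,0,0,0,-1],[-1,0,0,0,-1],[-1,0,0,0,-1],[-1,0,0,0,-1],[-1,0,0,0,-1]]}'
python3 -m handwheel '{"deltas":[[-1,0,0,0,-1],[-1,0,0,0,-1],[-1,0,0,0,-1],[-1,0,0,0,-1],[-1,0,0,0,-0.9],[-1,0,0,0,0]]}'
python3 -c "from h import *;go(.5525,.090,.27,-91)"
```

```text
clock: 2.6
tcp_pos: [0.2003, -0.5388, 0.3034]
orientation: [0.0, -0.348, 0.938, 0.001]
wrist_force: [0.5, -0.8, -0.7]
finger_gap: 0.0
grip_force: 0.0
clock: 3.35
tcp_pos: [0.2002, -0.5388, 0.3034]
orientation: [0.0, -0.703, 0.711, 0.0]
wrist_force: [-0.3, -0.1, -0.7]
finger_gap: -0.0
grip_force: 0.0
t 3.35 tcp [ 0.2002 -0.5388  0.3034] angx -90.71 zdir [-0.     0.001 -1.   ] F [-0.3 -0.1 -0.7] gap -0.0 j [-1.35  0.31  0.05  1.3   0.   -2.91]
roll units 0.029
tool units now [-15.828  -8.61    0.849]
```

```bash
python3 -m handwheel '{"deltas":[[-1,-0.4,-0.2,0,0],[-1,-0.88,-0.48,0,0],[-1,-0.88,-0.48,0,0],[-1,-0.88,-0.48,0,0],[-1,-0.88,-0.48,0,0],[-1,-0.88,-0.48,0,0],[-1,-0.88,-0.48,0,0],[-1,-0.88,-0.48,0,0],[-1,-0.88,-0.48,0,0],[-1,-0.88,-0.48,0,0],[-1,-0.88,-0.48,0,0],[-1,-0.88,-0.48,0,0],[-1,-0.88,-0.48,0,0],[-1,-0.88,-0.48,0,0],[-1,-0.88,-0.48,0,0],[-1,-0.88,-0.48,0,0],[-1,-0.88,-0.48,0,0],[-1,-0.88,-0.48,0,0],[-1,-0.4,-0.2,0.4,0],[-1,0,0,0,0]]}'
python3 - <<'E'
from h import *
go(.5525,.090,.27,-91)
c=shot('wrist','w1'); print(c['origin'],c['attitude'],c['vfov'])
P=world(c);np.save('pics/P.npy',P)
for v in range(20,384,40): print(v,[tuple((P[v,u]*1000).astype(int)) for u in range(60,512,80)])
E
```

```text
clock: 5.85
tcp_pos: [0.5481, 0.0887, 0.2857]
orientation: [-0.002, -0.704, 0.71, 0.001]
wrist_force: [0.2, -0.2, 0.3]
finger_gap: 0.0
grip_force: 0.0
t 5.85 tcp [0.5481 0.0887 0.2857] angx -90.54 zdir [-0.004 -0.    -1.   ] F [ 0.2 -0.2  0.3] gap 0.0 j [ 0.02  0.28 -0.04  1.25 -0.   -1.55]
roll units 0.046
tool units now [-0.033 -0.112  0.393]
[0.5468663  0.02379416 0.355229  ] [-0.00201222  0.00460229  0.99142274  0.13059754] 65.44030236316624
20 [(np.int64(754), np.int64(-72), np.int64(-1)), (np.int64(668), np.int64(-71), np.int64(0)), (np.int64(583), np.int64(-71), np.int64(0)), (np.int64(497), np.int64(-70), np.int64(0)), (np.int64(412), np.int64(-69), np.int64(0)), (np.int64(326), np.int64(-69), np.int64(0))]
60 [(np.int64(688), np.int64(-13), np.int64(118)), (np.int64(630), np.int64(-13), np.int64(120)), (np.int64(572), np.int64(-13), np.int64(118)), (np.int64(513), np.int64(-12), np.int64(119)), (np.int64(408), np.int64(-30), np.int64(0)), (np.int64(320), np.int64(-29), np.int64(0))]
100 [(np.int64(694), np.int64(13), np.int64(118)), (np.int64(633), np.int64(14), np.int64(119
[... 1451 characters left out ...]
, (np.int64(535), np.int64(72), np.int64(286)), (np.int64(510), np.int64(77), np.int64(278)), (np.int64(268), np.int64(275), np.int64(0))]
340 [(np.int64(595), np.int64(77), np.int64(293)), (np.int64(580), np.int64(86), np.int64(283)), (np.int64(554), np.int64(71), np.int64(300)), (np.int64(537), np.int64(71), np.int64(301)), (np.int64(512), np.int64(85), np.int64(285)), (np.int64(497), np.int64(77), np.int64(294))]
380 [(np.int64(593), np.int64(84), np.int64(298)), (np.int64(571), np.int64(77), np.int64(305)), (np.int64(553), np.int64(72), np.int64(310)), (np.int64(539), np.int64(69), np.int64(312)), (np.int64(521), np.int64(78), np.int64(304)), (np.int64(499), np.int64(84), np.int64(299))]
```

View pics/w1.png

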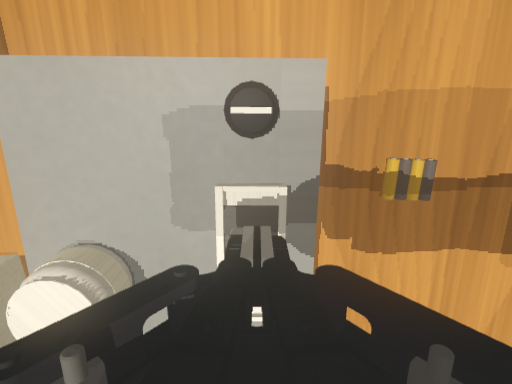

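The wrist view shows the knob at (252,109), the rails at u 219 and 283, the cover's near edge at v≈205, and the shut fingers at (258,235). I'll work out positions from those pixels.

```bash
cat >> h.py <<'E'
def px(c,u,v,z):
    h=c['depth'].shape[0]; f=h/2/np.tan(np.radians(c['vfov']/2))
    d=Rm(c['attitude'])@np.array([(u-c['cx'])/f,(v-c['cy'])/f,1]); o=np.array(c['origin'])
    return (o+d*(z-o[2])/d[2])
E
python3 - <<'E'
from h import *
c=load('wrist')
for n,u,v,z in [('knob',252,109,.142),('railL',219,195,.131),('railR',283,195,.131),('plate -y edge',250,186,.126),('cover edge',250,205,.1295),('lid edge a',326,58,.12),('lid edge b',316,270,.12),('lid corner',326,58,.12)]: print(n,px(c,u,v,z).round(4))
P=np.load('pics/P.npy'); print([tuple((P[v,u]*1000).astype(int).tolist()) for v,u in [(222,233),(222,258),(228,258),(228,248),(230,240),(240,250),(222,283),(232,285),(200,240),(200,265),(215,240),(215,265)]])
# lid edges fit
m=np.abs(P[...,2]-.119)<.006
pts=[]
for v in range(75,260,5):
    us=np.nonzero(m[v])[0]
    if len(us): pts.append(P[v,us.max(),:2])
pts=np.array(pts); k=np.polyfit(pts[:,1],pts[:,0],1); print('front edge x=',k, np.polyval(k,.11), 'yaw',-np.degrees(np.arctan(k[0])), np.std(pts[:,0]-np.polyval(k,pts[:,1])))
pts=[]
for u in range(30,310,8):
    vs=np.nonzero(m[:,u])[0]; pts.append(P[vs.min(),u,:2])
pts=np.array(pts); k=np.polyfit(pts[:,0],pts[:,1],1); print('-y edge',k,np.polyval(k,.55),np.std(pts[:,1]-np.polyval(k,pts[:,0])))
E
```

```text
knob [0.5489 0.022  0.142 ]
railL [0.5755 0.0862 0.131 ]
railR [0.5257 0.0867 0.131 ]
plate -y edge [0.5514 0.0805 0.126 ]
cover edge [0.5515 0.0951 0.1295]
lid edge a [ 0.4948 -0.0135  0.12  ]
lid edge b [0.4947 0.1584 0.12  ]
lid corner [ 0.4948 -0.0135  0.12  ]
[(565, 110, 127), (545, 110, 127), (545, 78, 220), (550, 78, 220), (559, 112, 137), (549, 78, 233), (525, 109, 130), (546, 23, 355), (559, 92, 125), (539, 92, 124), (559, 103, 128), (546, 23, 355)]
front edge x= [0.01832862 0.49486313] 0.49687927674610616 yaw -1.050035204340167 0.0002413406828990568
-y edge [-0.01843526 -0.0042386 ] -0.014377997867991734 0.00024155105891756235
```

```bash
python3 -m handwheel '{"deltas":[[-1,0,-0.1,0.5,0.04],[-1,0,0,0.5,0],[-1,0,0,0.5,0],[-1,0,0,0.2,0],[-1,0,0,0.22,0],[-1,0,0,0,0]]}'
python3 -c "from h import *;go(.5515,.153,.2086,-91)"
```

```text
clock: 6.65
tcp_pos: [0.5532, 0.0872, 0.211]
orientation: [-0.0, -0.701, 0.714, 0.0]
wrist_force: [0.0, -0.1, -0.0]
finger_gap: 0.0004
grip_force: 0.0
t 6.65 tcp [0.5532 0.0872 0.211 ] angx -91.05 zdir [-0. -0. -1.] F [ 0.  -0.1 -0. ] gap 0.0004 j [ 0.01  0.33 -0.16  1.08 -0.   -1.54]
roll units -0.005
tool units now [-1.643  0.072  0.059]
```

```bash
python3 -m handwheel '{"deltas":[[-1,0,0,0.06,0],[-1,-0.15,0,0,0],[-1,-0.15,0,0,0],[-1,-0.15,0,0,0],[-1,-0.15,0,0,0],[-1,-0.15,0,0,0],[-1,-0.15,0,0,0],[-1,-0.15,0,0,0],[-1,-0.15,0,0,0],[-1,-0.15,0,0,0],[-1,-0.15,0,0,0],[-1,-0.1,0,0,0],[-1,0,0,0,0]]}'
python3 -c "from h import *;go(.5515,.153,.2086,-91)"
```

```text
clock: 8.28
tcp_pos: [0.5545, 0.1519, 0.2086]
orientation: [-0.0, -0.701, 0.713, 0.0]
wrist_force: [0.7, -1.5, 0.5]
finger_gap: -0.0001
grip_force: 0.6
t 8.28 tcp [0.5545 0.1519 0.2086] angx -90.99 zdir [-0.  0. -1.] F [ 0.7 -1.5  0.5] gap -0.0001 j [ 0.13  0.36 -0.13  1.08  0.   -1.43]
roll units 0.001
tool units now [-0.026  0.077 -0.001]
```

Pushing with about 2 N, as expected for cover friction. I'll go on to the stop.

```bash
python3 -m handwheel '{"deltas":[[-1,-0.06,0,0,0],[-1,-0.04,0,0,0],[-1,0,0,0,0]]}';  python3 -m handwheel '{"deltas":[[-1,-0.06,0,0,0],[-1,-0.04,0,0,0],[-1,0,0,0,0]]}'
```

```text
clock: 8.65
tcp_pos: [0.5545, 0.1527, 0.2086]
orientation: [-0.003, -0.7, 0.714, -0.002]
wrist_force: [-0.3, -13.1, 2.5]
finger_gap: -0.0001
grip_force: 6.4
clock: 9.02
tcp_pos: [0.5545, 0.1536, 0.2086]
orientation: [-0.005, -0.699, 0.715, -0.005]
wrist_force: [-0.0, -25.4, 5.2]
finger_gap: 0.0002
grip_force: 12.3
```

```bash
python3 -m handwheel '{"deltas":[[-1,0.3,0,0,0],[-1,0.2,0,-0.3,0],[-1,0,0,-1,0],[-1,0,0,-0.8,0],[-1,0,0,0,0],[-1,0,0,0,0]]}'
python3 - <<'E'
from h import *
go(.459,-.309,.26,-91)
c=shot('wrist'); cv2.imwrite('pics/w2.png',cv2.resize(c['frame'][80:300,140:380],None,fx=3.2,fy=2.7)[...,::-1] if 0 else cv2.resize(c['frame'][100:290,150:360],None,fx=3,fy=3)[...,::-1])
E
```

```text
clock: 9.78
tcp_pos: [0.5541, 0.1399, 0.2925]
orientation: [0.0, -0.701, 0.713, 0.0]
wrist_force: [1.0, 0.9, -0.7]
finger_gap: 0.0
grip_force: 0.0
t 9.78 tcp [0.5541 0.1399 0.2925] angx -90.99 zdir [-0.  0. -1.] F [ 1.   0.9 -0.7] gap 0.0 j [ 0.11  0.31  0.01  1.27  0.   -1.45]
roll units 0.001
tool units now [11.263  2.183  0.809]
```

View pics/w2.png

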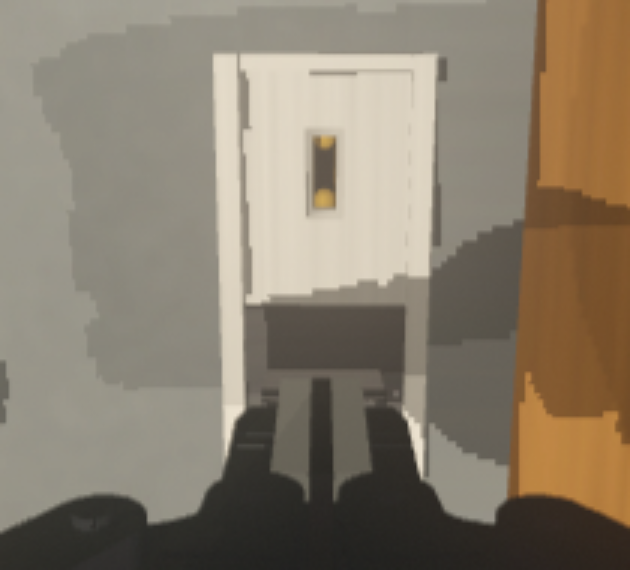

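The crop shows the keyhole exposed at crop (324.5,173), which is pixel (258,157.5). The brass pins show at both ends, and the cover's edge is well clear at crop v 304.

```bash
python3 - <<'E'
from h import *
c=load('wrist')
for n,u,v in [('kh',324.5,173),('top',324.5,129),('bot',325,217),('cover edge',325,304)]:
    print(n,px(c,150+u/3-.33,100+v/3-.33,.1295 if n[0]=='c' else .126).round(4))
E
python3 -m handwheel '{"deltas":[[-0.2,0.5,0.1,0,0],[-0.2,0.95,0.18,0,0],[-0.2,0.95,0.18,0,0],[-0.2,0.95,0.18,0,0],[-0.2,0.95,0.18,0,0],[-0.2,0.95,0.18,0,0],[-0.2,0.95,0.18,0,0],[-0.2,0.95,0.18,0,0],[-0.2,0.95,0.18,0,0],[-0.2,0.95,0.18,0,0],[-0.2,0.95,0.18,0,0],[-0.2,0.7,0.2,0,0],[-0.2,0.0,0.1,0,0],[-0.2,0,0,0,0]]}'
python3 - <<'E'
from h import *
go(.459,-.309,.153,-91)
c=shot('wrist','w3')
E
```

```text
kh [0.5514 0.1102 0.126 ]
top [0.5512 0.0986 0.126 ]
bot [0.5514 0.122  0.126 ]
cover edge [0.5518 0.1453 0.1295]
clock: 11.58
tcp_pos: [0.4578, -0.2864, 0.2921]
orientation: [0.0, -0.701, 0.714, 0.001]
wrist_force: [-0.2, 0.7, 0.1]
finger_gap: 0.0341
grip_force: 0.0
t 11.57 tcp [ 0.4578 -0.2864  0.2921] angx -91.06 zdir [-0.001  0.001 -1.   ] F [-0.2  0.7  0.1] gap 0.0341 j [-0.71  0.25 -0.07  1.25  0.   -2.26]
roll units -0.006
tool units now [ 0.57  -0.045  3.477]
```

View pics/w3.png

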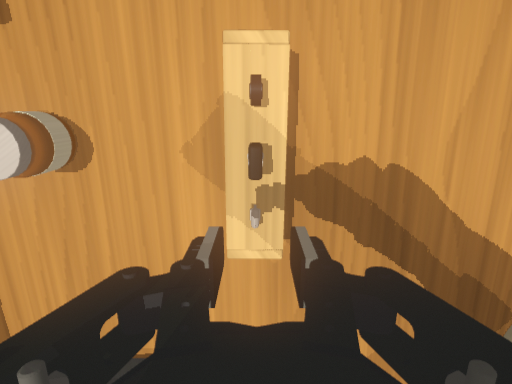

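The wrist view shows the middle bow, the largest, at (256,161). The house key's bow is at (256,90) and the padlock key at (255,216). I'll measure the middle one.

Run:
```python
from h import *
c=load('wrist');P=world(c)
for v0,v1 in [(70,110),(135,185),(200,232)]:
    p=P[v0:v1,240:275].reshape(-1,3); q=p[p[:,2]>.083]; print(len(q),'zmax',np.percentile(q[:,2],97).round(4),'min',q.min(0).round(4),'max',q.max(0).round(4))
    t=q[q[:,2]>np.percentile(q[:,2],97)-.006]; print(' top',t.min(0).round(4),t.max(0).round(4), cv2.minAreaRect((t[:,:2]*1000).astype(np.float32)))
m=np.abs(P[...,2]-.070)<.004; vs,us=np.nonzero(m[:, :400]); q=P[vs,us]; q=q[(q[:,0]>.40)&(q[:,0]<.52)]; print(cv2.minAreaRect((q[:,:2]*1000).astype(np.float32)))
f=c['frame'][70:235,225:290].max(2) # dark bow extents
for u in (249,256,262): print(u,[int(x) for x in c['frame'][136:186:1,u].max(1)])
for v in (150,160,170): print(v,[int(x) for x in c['frame'][v,240:275].max(1)])
for n,u,v,z in [('bow centre top',256,161,.114)]: print(px(c,u,v,z))
```

```text
336 zmax 0.1003 min [ 0.4518 -0.3819  0.0893] max [ 0.4607 -0.3514  0.3615]
 top [ 0.4518 -0.3806  0.0943] [ 0.4606 -0.3514  0.3615] ((456.2959899902344, -366.0334777832031), (29.208358764648438, 8.517066955566406), 89.14253997802734)
530 zmax 0.1147 min [ 0.4512 -0.3514  0.0879] max [ 0.4636 -0.2952  0.3615]
 top [ 0.4512 -0.3514  0.1091] [ 0.4636 -0.2952  0.3615] ((456.95037841796875, -323.32952880859375), (56.221893310546875, 11.9077730178833), 88.49837493896484)
144 zmax 0.0895 min [ 0.4555 -0.3514  0.0833] max [ 0.4626 -0.2411  0.3615]
 top [ 0.4555 -0.3514  0.0835] [ 0.4626 -0.2411  0.3615] ((458.281005859375, -296.2513427734375), (110.40409851074219, 6.911280632019043), 89.06321716308594)
((457.47515869140625, -309.89556884765625), (224.2618865966797, 60.1922721862793), 88.52847290039062)
249 [210, 210, 210, 210, 210, 210, 210, 193, 156, 123, 116, 108, 105, 105, 104, 104, 102, 103, 104, 103, 102, 102, 103, 105, 107, 107, 113, 113, 108, 102, 100, 100, 100, 100, 100, 101, 101, 101, 101, 100, 104, 105, 118, 192, 207, 207, 207, 208, 207, 207]
256 [219, 219, 219, 219, 219, 219, 162
[... 331 characters left out ...]
 152, 182, 188, 176, 169, 166, 145, 131, 129, 129, 130, 129, 129, 129, 170, 181, 181, 205, 213, 216, 217, 217, 217, 218, 178, 150]
150 [225, 224, 223, 223, 218, 213, 208, 208, 138, 104, 106, 108, 109, 108, 107, 107, 106, 105, 105, 104, 102, 100, 116, 150, 155, 154, 153, 153, 154, 155, 157, 158, 222, 223, 221]
160 [223, 223, 222, 222, 219, 212, 207, 206, 153, 107, 103, 105, 104, 104, 103, 103, 102, 101, 101, 100, 99, 97, 152, 153, 153, 152, 151, 152, 153, 154, 155, 156, 156, 217, 219]
170 [223, 223, 223, 223, 219, 212, 207, 206, 135, 100, 101, 102, 101, 101, 100, 100, 99, 98, 99, 98, 97, 94, 130, 150, 152, 151, 150, 150, 152, 154, 155, 156, 155, 216, 218]
[ 0.45644064 -0.31123364  0.114     ]
```

```bash
python3 -m handwheel '{"deltas":[[-0.2,0.4,0,0.3,0],[-0.2,0.19,0.02,0.6,0],[-0.2,0,0,0.6,0],[-0.2,0,0,0.5,0],[-0.2,0,0,0,0]]}'
python3 -c "from h import *;go(.4572,-.310,.154,-91)"
```

```text
clock: 12.25
tcp_pos: [0.4568, -0.3096, 0.2104]
orientation: [-0.0, -0.701, 0.713, 0.002]
wrist_force: [0.2, -0.2, 1.0]
finger_gap: 0.0342
grip_force: 0.0
t 12.25 tcp [ 0.4568 -0.3096  0.2104] angx -90.97 zdir [-0.003  0.003 -1.   ] F [ 0.2 -0.2  1. ] gap 0.0342 j [-0.74  0.32 -0.18  1.08 -0.   -2.29]
roll units 0.003
tool units now [ 0.015 -0.014  1.409]
```

```bash
python3 -m handwheel '{"deltas":[[-0.2,0,0,0.4,0],[-0.2,0,0,0.4,0],[-0.2,0,0,0.3,0],[-0.2,0,0,0.2,0],[-0.2,0,0,0.1,0],[-0.2,0,0,0,0],[-1,0,0,0,0],[-1,0,0,0,0],[-1,0,0,0,0],[-1,0,0,0,0],[-1,0,0,0,0]]}' 60
python3 -c "from h import *;go(.4572,-.310,.24,-91)"
```

```text
clock: 13.62
tcp_pos: [0.4579, -0.3106, 0.1572]
orientation: [-0.0, -0.701, 0.713, -0.001]
wrist_force: [0.4, -0.4, 4.7]
finger_gap: 0.011
grip_force: 59.7
t 13.62 tcp [ 0.4579 -0.3106  0.1572] angx -91.01 zdir [ 0.001 -0.001 -1.   ] F [ 0.4 -0.4  4.7] gap 0.011 j [-0.74  0.36 -0.26  0.95 -0.   -2.29]
roll units -0.001
tool units now [-0.013  0.015 -2.069]
```

```bash
python3 -m handwheel '{"deltas":[[-1,0,0,-0.2,0],[-1,0,0,-0.4,0],[-1,0,0,-0.5,0],[-1,0,0,-0.8,0],[-1,0,0,-0.8,0],[-1,0,0,-0.7,0],[-1,0,0,-0.2,0],[-1,0,0,0,0],[-1,0,0,0,0]]}'
python3 -c "from h import *;go(.5514,.1102,.28,-91.05)"
```

```text
clock: 14.75
tcp_pos: [0.4571, -0.31, 0.2994]
orientation: [-0.0, -0.701, 0.713, 0.001]
wrist_force: [-0.1, -0.2, 0.0]
finger_gap: 0.0107
grip_force: 59.3
t 14.75 tcp [ 0.4571 -0.31    0.2994] angx -91.02 zdir [-0.002  0.001 -1.   ] F [-0.1 -0.2  0. ] gap 0.0107 j [-0.74  0.27 -0.02  1.28 -0.   -2.29]
roll units 0.003
tool units now [-10.543  -2.172   0.496]
```

```bash
python3 -m handwheel '{"deltas":[[-1,-0.4,-0.1,0,0],[-1,-0.8,-0.16,0,0],[-1,-0.8,-0.16,0,0],[-1,-0.8,-0.16,0,0],[-1,-0.8,-0.16,0,0],[-1,-0.8,-0.16,0,0],[-1,-0.8,-0.16,0,0],[-1,-0.8,-0.16,0,0],[-1,-0.8,-0.16,0,0],[-1,-0.8,-0.16,0,0],[-1,-0.8,-0.16,0,0],[-1,-0.8,-0.16,0,0],[-1,-0.8,-0.16,0,0],[-1,-0.4,-0.1,0.3,0],[-1,-0.1,0,0,0],[-1,0,0,0,0],[-1,0,0,0,0]]}'
python3 - <<'E'
from h import *
go(.5514,.1102,.25,-91.05)
c=shot('wrist'); cv2.imwrite('pics/w4.png',cv2.resize(c['frame'][100:290,150:360],None,fx=3,fy=3)[...,::-1])
E
```

```text
clock: 16.88
tcp_pos: [0.5498, 0.1072, 0.2888]
orientation: [-0.0, -0.7, 0.714, -0.0]
wrist_force: [0.3, -0.8, -0.8]
finger_gap: 0.0109
grip_force: 59.3
t 16.88 tcp [0.5498 0.1072 0.2888] angx -91.09 zdir [ 0. -0. -1.] F [ 0.3 -0.8 -0.8] gap 0.0109 j [ 0.05  0.29 -0.02  1.26 -0.   -1.5 ]
roll units -0.004
tool units now [-0.076 -0.039  0.97 ]
```

View pics/w4.png

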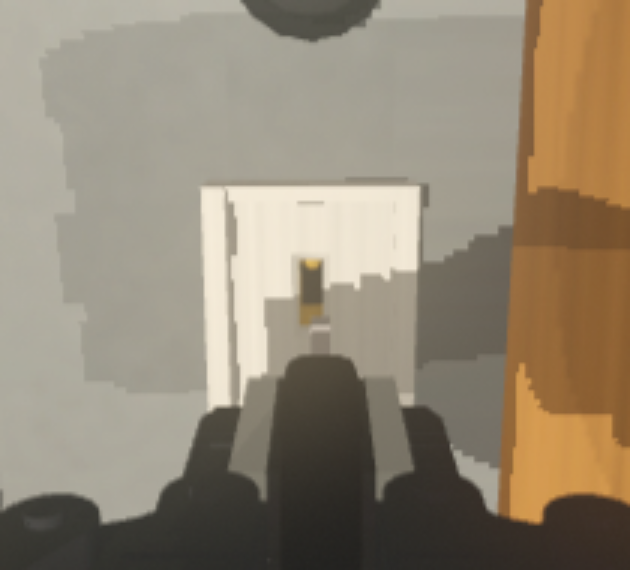

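The crop shows the keyhole at crop u≈311.5 (v 257–325) and the key's bit hanging at crop u 311–330, with its lower edge at v≈323. I'll compute the x offset.

Run:
```python
from h import *
c=load('wrist'); f=c['frame']
for z in (.1746,.179):print('key tip',[px(c,150+u/3-.33,100+324/3-.33,z).round(4) for u in (311,330)])
print('kh',px(c,150+311.5/3-.33,100+285/3,.126), 'chamfer top',px(c,150+311.5/3-.33,100+253/3-.33,.126))
print(c['depth'][205:220,256:262].round(3))
P=world(c); m=(P[200:222,245:270,2]>.16)&(P[200:222,245:270,2]<.2); vs,us=np.nonzero(m); q=P[200:222,245:270][m]; print(len(q),q.min(0),q.max(0),q[:,0].mean())
```

```text
key tip [array([0.5506, 0.1021, 0.1746]), array([0.5465, 0.1022, 0.1746])]
key tip [array([0.5506, 0.1007, 0.179 ]), array([0.5466, 0.1008, 0.179 ])]
kh [0.55106964 0.10723879 0.126     ] chamfer top [0.5508801  0.09811501 0.126     ]
[[0.189 0.188 0.188 0.    0.244 0.244]
 [0.188 0.187 0.186 0.187 0.243 0.244]
 [0.185 0.185 0.185 0.186 0.245 0.245]
 [0.183 0.182 0.184 0.184 0.245 0.247]
 [0.183 0.183 0.183 0.183 0.244 0.246]
 [0.182 0.184 0.183 0.185 0.246 0.245]
 [0.184 0.182 0.183 0.184 0.245 0.245]
 [0.184 0.183 0.184 0.183 0.246 0.247]
 [0.183 0.183 0.184 0.185 0.245 0.246]
 [0.184 0.185 0.183 0.184 0.247 0.247]
 [0.184 0.185 0.185 0.184 0.248 0.247]
 [0.186 0.185 0.185 0.185 0.247 0.247]
 [0.184 0.185 0.184 0.184 0.246 0.247]
 [0.147 0.149 0.148 0.148 0.149 0.148]
 [0.146 0.146 0.147 0.147 0.146 0.147]]
76 [0.54698399 0.09892002 0.17722525] [0.55021041 0.10543217 0.18522737] 0.5485995939596249
```

```bash
python3 -m handwheel '{"deltas":[[-1,-0.07,-0.065,0.2,0],[-1,0,0,0.4,0],[-1,0,0,0.3,0],[-1,0,0,0,0],[-1,0,0,0,0]]}'
python3 - <<'E'
from h import *
go(.5524,.1100,.2402,-91.05)
c=shot('wrist');P=world(c)
S=P[190:240,240:275]; m=(S[...,2]>.137)&(S[...,2]<.165);q=S[m];vs,us=np.nonzero(m)
for v in range(0,50,2):
  if m[v].sum()>1: print(v+190,us[vs==v].min()+240,us[vs==v].max()+240,S[v][m[v]].mean(0).round(4),S[v][m[v]][:,0].min().round(4),S[v][m[v]][:,0].max().round(4))
cv2.imwrite('pics/w5.png',cv2.resize(c['frame'][150:250,210:310],None,fx=5,fy=5)[...,::-1])
E
```

```text
clock: 17.55
tcp_pos: [0.5525, 0.1109, 0.2526]
orientation: [-0.0, -0.701, 0.713, 0.0]
wrist_force: [0.1, 0.4, -0.4]
finger_gap: 0.011
grip_force: 59.3
t 17.55 tcp [0.5525 0.1109 0.2526] angx -91.01 zdir [-0. -0. -1.] F [ 0.1  0.4 -0.4] gap 0.011 j [ 0.06  0.31 -0.08  1.18 -0.   -1.5 ]
roll units 0.004
tool units now [0.021 0.001 0.311]
206 254 259 [0.5512 0.1029 0.1441] 0.5497 0.5528
208 254 259 [0.5512 0.1029 0.1481] 0.5497 0.5528
210 254 259 [0.5513 0.1044 0.1475] 0.5497 0.5528
212 254 259 [0.5513 0.1055 0.1481] 0.5497 0.5528
214 254 259 [0.5513 0.1069 0.1477] 0.5498 0.5528
216 254 259 [0.5513 0.1082 0.1479] 0.5498 0.5529
```

View pics/w5.png

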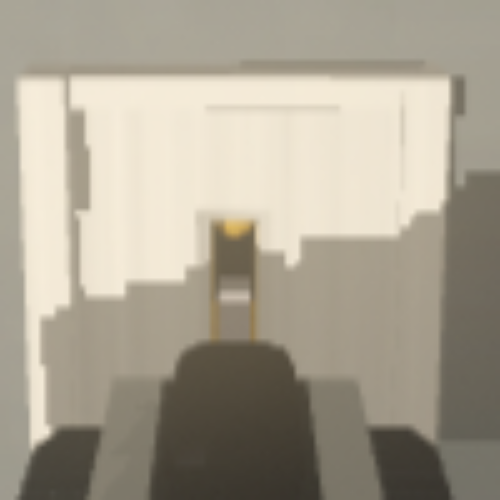

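The crop shows the bit (crop u 219–250) centred in the slot (u 211–257), so I'll go in.

```bash
python3 -m handwheel '{"deltas":[[-1,0,0,0.15,0],[-1,0,0,0.15,0],[-1,0,0,0.1,0],[-1,0,0,0.05,0],[-1,0,0,0,0]]}'
python3 -c "from h import *;go(.5525,.1109,.2132,-91.05);print(status.get_state()['ft_torque'])"
```

```text
clock: 18.23
tcp_pos: [0.5524, 0.1106, 0.2344]
orientation: [-0.0, -0.701, 0.713, -0.0]
wrist_force: [-0.3, -1.4, -0.5]
finger_gap: 0.0111
grip_force: 59.2
t 18.23 tcp [0.5524 0.1106 0.2344] angx -91.03 zdir [-0.    -0.001 -1.   ] F [-0.3 -1.4 -0.5] gap 0.0111 j [ 0.06  0.32 -0.12  1.13 -0.   -1.5 ]
roll units 0.002
tool units now [-0.008 -0.003  0.531]
[-0.32563239  0.06109758 -0.00920702]
```

```bash
python3 -m handwheel '{"deltas":[[-1,0,0,0.05,0],[-1,0,0,0.05,0],[-1,0,0,0,0.6],[-1,0,0,0.02,-0.6],[-1,0,0,0.02,-0.6],[-1,0,0,0,0.6]]}'
python3 -c "from h import *;go(.5525,.1109,.2132,-91.05)"
```

```text
clock: 18.98
tcp_pos: [0.5528, 0.1105, 0.2308]
orientation: [0.001, -0.7, 0.714, -0.001]
wrist_force: [-0.3, -2.6, 5.9]
finger_gap: 0.0108
grip_force: 60.2
t 18.98 tcp [0.5528 0.1105 0.2308] angx -91.13 zdir [ 0.002 -0.001 -1.   ] F [-0.3 -2.6  5.9] gap 0.0108 j [ 0.06  0.32 -0.12  1.12 -0.   -1.5 ]
roll units -0.008
tool units now [-0.009  0.009  0.44 ]
```

```bash
python3 -m handwheel '{"deltas":[[-1,0,0,0.01,0.6],[-1,0,0,0.02,-0.6],[-1,0,0,0.01,-0.6],[-1,0,0,0.02,0.6],[-1,0,0,0.01,0.6],[-1,0,0,0.02,-0.6],[-1,0,0,0.01,-0.6],[-1,0,0,0.02,0.6]]}'
python3 -c "from h import *;go(.5525,.1109,.2132,-91.05)"
```

```text
clock: 19.98
tcp_pos: [0.5527, 0.1106, 0.2247]
orientation: [0.0, -0.7, 0.714, -0.0]
wrist_force: [-0.5, -2.9, 2.1]
finger_gap: 0.0108
grip_force: 59.6
t 19.98 tcp [0.5527 0.1106 0.2247] angx -91.12 zdir [ 0.001 -0.    -1.   ] F [-0.5 -2.9  2.1] gap 0.0108 j [ 0.06  0.33 -0.13  1.11 -0.   -1.5 ]
roll units -0.007
tool units now [-0.007  0.005  0.287]
```

```bash
python3 -m handwheel '{"deltas":[[-1,0,0,0.03,0.3],[-1,0,0,0.03,-0.3],[-1,0,0,0.03,-0.3],[-1,0,0,0.03,0.3],[-1,0,0,0.03,0],[-1,0,0,0.03,0],[-1,0,0,0.03,0],[-1,0,0,0,0]]}'
python3 -c "from h import *;go(.5525,.1109,.2132,-91.05)"
```

```text
clock: 20.98
tcp_pos: [0.5524, 0.1109, 0.2157]
orientation: [-0.0, -0.701, 0.713, 0.0]
wrist_force: [0.1, 0.9, -1.1]
finger_gap: 0.0117
grip_force: 59.4
t 20.98 tcp [0.5524 0.1109 0.2157] angx -91.0 zdir [-0.  0. -1.] F [ 0.1  0.9 -1.1] gap 0.0117 j [ 0.06  0.33 -0.15  1.09  0.   -1.5 ]
roll units 0.005
tool units now [ 0.001 -0.003  0.063]
```

```bash
python3 -m handwheel '{"deltas":[[-1,0,0,0.03,0],[-1,0,0,0.03,0],[-1,0,0,0.03,0],[-1,0,0,0.02,0],[-1,0,0,0,0]]}'
python3 -c "from h import *;go(.5525,.1109,.2132,-91.05)"
```

```text
clock: 21.6
tcp_pos: [0.5525, 0.1109, 0.2131]
orientation: [0.0, -0.701, 0.713, -0.001]
wrist_force: [-2.5, 0.4, 9.4]
finger_gap: 0.011
grip_force: 60.9
t 21.6 tcp [0.5525 0.1109 0.2131] angx -91.01 zdir [ 0.001 -0.    -1.   ] F [-2.5  0.4  9.4] gap 0.011 j [ 0.06  0.33 -0.15  1.08 -0.   -1.5 ]
roll units 0.004
tool units now [-0.001 -0.001 -0.002]
```

```bash
python3 -m handwheel '{"deltas":[[-1,0,0,-0.03,0.5],[-1,0,0,0,0.8],[-1,0,0,0,0.8],[-1,0,0,0,0.8],[-1,0,0,0,0.8],[-1,0,0,0,0.8],[-1,0,0,0,0.8],[-1,0,0,0,0.8],[-1,0,0,0,0.8],[-1,0,0,0,0.8],[-1,0,0,0,0.6],[-1,0,0,0,0]]}' 80
python3 -c "from h import *;go(.5525,.1109,.2132,-188.5);print(status.get_state()['ft_torque'])"
```

```text
clock: 23.1
tcp_pos: [0.5528, 0.1106, 0.2132]
orientation: [0.001, -0.053, 0.999, -0.0]
wrist_force: [-0.6, -0.7, 3.3]
finger_gap: 0.0106
grip_force: 78.8
t 23.1 tcp [0.5528 0.1106 0.2132] angx -173.95 zdir [ 0.001 -0.001 -1.   ] F [-0.6 -0.7  3.3] gap 0.0106 j [ 0.06  0.33 -0.15  1.08 -0.   -0.05]
roll units 1.455
tool units now [0.007 0.007 0.001]
[-0.33893814 -0.0346538   0.07107086]
```

```bash
for i in 1; do python3 -m handwheel '{"deltas":[[-1,0,0,0,0.6],[-1,0,0,0,0.6],[-1,0,0,0,0.3],[-1,0,0,0,0],[-1,0,0,0,0]]}'; done
python3 -c "from h import *;go(.5525,.1109,.2132,-188.5);print(status.get_state()['ft_torque'])"
python3 -m handwheel '{"deltas":[[-1,0,0,0,0.2],[-1,0,0,0,0.1],[-1,0,0,0,0],[-1,0,0,0,0]]}'
python3 -c "from h import *;go(.5525,.1109,.2132,-188.5);print(status.get_state()['ft_torque'])"
```

```text
clock: 23.72
tcp_pos: [0.5529, 0.1105, 0.2133]
orientation: [0.001, 0.078, 0.997, -0.0]
wrist_force: [-1.7, -2.8, 4.7]
finger_gap: 0.0111
grip_force: 79.0
t 23.73 tcp [0.5529 0.1105 0.2133] angx 171.08 zdir [ 0.001 -0.001 -1.   ] F [-1.7 -2.8  4.7] gap 0.0111 j [ 0.06  0.33 -0.15  1.08 -0.    0.21]
roll units -0.042
tool units now [0.011 0.007 0.001]
[-0.64139512 -0.07256465  0.10282365]
clock: 24.22
tcp_pos: [0.5528, 0.1105, 0.2132]
orientation: [0.001, 0.104, 0.995, -0.0]
wrist_force: [0.2, -3.1, 6.0]
finger_gap: 0.011
grip_force: 79.2
t 24.23 tcp [0.5528 0.1105 0.2132] angx 168.08 zdir [ 0.001 -0.001 -1.   ] F [ 0.2 -3.1  6. ] gap 0.011 j [ 0.06  0.33 -0.15  1.08 -0.    0.26]
roll units -0.342
tool units now [0.01  0.008 0.001]
[-0.62653179 -0.03912513  0.13596048]
```

```bash
python3 -m handwheel '{"deltas":[[-1,0,0,0,0.2],[-1,0,0,0,0.1],[-1,0,0,0,0],[-1,0,0,0,0]]}'
python3 - <<'E'
from h import *
go(.5525,.1109,.2132,-188.5);print(status.get_state()['ft_torque'])
E
```

```text
clock: 24.72
tcp_pos: [0.5529, 0.1106, 0.2132]
orientation: [0.001, 0.13, 0.992, -0.0]
wrist_force: [-0.1, -3.3, 5.5]
finger_gap: 0.0111
grip_force: 79.3
t 24.73 tcp [0.5529 0.1106 0.2132] angx 165.1 zdir [ 0.001 -0.001 -1.   ] F [-0.1 -3.3  5.5] gap 0.0111 j [ 0.06  0.33 -0.15  1.08 -0.    0.32]
roll units -0.64
tool units now [0.011 0.006 0.001]
[-0.67347151 -0.09786343  0.27174053]
```

```bash
python3 -m handwheel '{"deltas":[[-1,0,0,0,0],[-1,0,0,0,0],[-1,0,0,0,0],[-1,0,0,0,0],[-1,0,0,0,0],[-1,0,0,0,0],[-1,0,0,0,0],[-1,0,0,0,0]]}'
python3 - <<'E'
from h import *
go(.5525,.1109,.2132,-188.5);print(status.get_state()['ft_torque'])
c=shot('wrist');cv2.imwrite('pics/w6.png',c['frame'][...,::-1])
E
```

```text
clock: 25.72
tcp_pos: [0.5529, 0.1105, 0.2133]
orientation: [0.001, 0.13, 0.992, -0.0]
wrist_force: [-0.7, -3.0, 4.4]
finger_gap: 0.0107
grip_force: 79.3
t 25.73 tcp [0.5529 0.1105 0.2133] angx 165.1 zdir [ 0.001 -0.001 -1.   ] F [-0.7 -3.   4.4] gap 0.0107 j [ 0.06  0.33 -0.15  1.08 -0.    0.32]
roll units -0.64
tool units now [0.011 0.006 0.001]
[-0.68856498 -0.12267134  0.32031799]
```

View pics/w6.png

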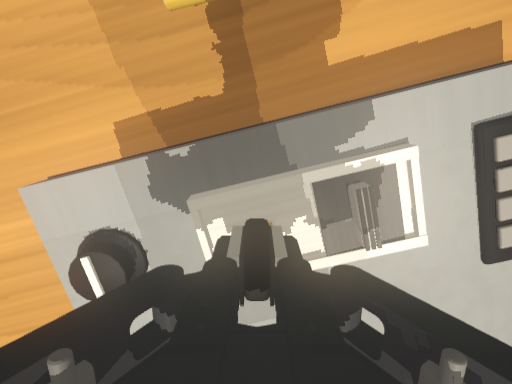

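The view shows the bow held between the pads at (257,255) and turned. The cover is open on the keypad side, and the torque against the stop is holding steady at about 0.3 N m.

```bash
python3 -c "from workcell import hand_in;print(hand_in())"
```

```text
the job is handed in; nothing more can be done
None
```

The job is handed in at about 26 s of the 61 s allowed: the cover is pushed open to its stop, and the safe key is fully in, turned clockwise to its stop and still gripped there with about 0.3 N m against the spring.

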